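# Prime the hand-pumped filter unit

## Task

Shut the vent of the hand-pumped filter unit by pushing its black slide knob with a fingertip away from the robot all the way to the far end of its track, then pump: press the round pump head all the way down and let it spring all the way back up, again and again, until the steel indicator pin has come fully out of the deck. Only press and push: do not touch the pin, leave every jar, dish, cup, bottle and box where it stands, and finish clear with the pump head up and the vent still shut.

Things in the scene. Friction and masses are not known exactly. Their poses are not given: they have to be found in the camera images.
- unit: The filter unit, a fixed white box 130 (x) by 220 (y) by 60 mm high. Origin: centre of its underside, on the table. Yaw within 0.7 rad of zero. On the deck, in its own axes: the pump at (0, 0); the vent slide at y = -70 mm; the indicator pin at y = +70 mm. The loose jar stands on the deck between pump and pin, towards -x. A round gauge is on its -x side, which faces the robot.
- pump_top (a point): Centre of the flat top of the pump head, a round black knob 34 mm wide, 14 mm thick, on an upright steel stem. Fully up, this point is 104 mm above the table; it moves straight down with the stroke.
- pump (a joint): Pump stroke in m: 0 up, 0.014 fully down (hard stop, head top 90 mm above the table). A spring pushes it up: 6 N at the top, 12 N at the bottom, some 2 N more when pumped briskly; it is back within half a second. With the vent shut, each stroke (beyond 0.012, then back below 0.001) lifts the pin about 8 mm (the first 4 to 13) as the head rises: 3 to 5 strokes. With the vent open, none.
- vent_knob (a point): Centre of the top of the vent's slide knob, an upright black block 14 (x) by 18 (y) by 34 mm tall, its top 102 mm above the table. It slides along the unit's x axis on a steel track 66 by 36 mm (track top 68 mm above the table) at y = -70 mm of the unit, stays where it is left, and needs about 4 N to push.
- vent (a joint): Position of the vent slide in m, along the unit's +x: 0 = open (knob centre at x = -13 mm of the unit), 0.026 = shut (knob centre at x = +13 mm, hard stop). It starts between 0 and 0.004. The vent counts as shut beyond 0.0225.
- pin_top (a point): Centre of the top of the indicator pin, an upright steel pin 10 mm in diameter at (0, +70 mm) of the unit, coming up through a steel bush 20 mm wide and 4 mm high on the deck. 68 mm above the table when the pin is fully in, 108 mm when fully out (44 mm of pin showing above the bush). A black rubber ring round the pin comes wholly into sight above the bush only when it is fully out.
- pin (a joint): How far the pin has come out, in m: 0 in, 0.040 fully out (it then rises no more; further strokes do no harm). It starts between 0 and 0.012 and stays where it is left between strokes.
- dishes: Loose stack of three culture dishes, 93 mm wide, 45 mm tall; origin: centre of the underside. Leave alone.
- dish: One loose culture dish, 93 mm wide, 15 mm tall; origin: centre of the underside. Leave alone.
- jar: Loose small white jar on the unit's deck, 28 mm wide, 42 mm tall; origin: centre of the underside. Leave alone.
- vial: Loose amber bottle, 32 mm wide, 75 mm tall, beside the unit on its +x side; origin: centre of the underside. Leave alone.
- cup: Loose white cup, 64 mm wide, 70 mm tall, beside the unit on its +y side; origin: centre of the underside. Leave alone.
- reagent: Loose white bottle with a blue cap, 50 mm wide, 110 mm tall, on the right of the table; origin: centre of the underside. Leave alone.
- slides: Loose small carton, 80 by 30 by 24 mm, on the left of the table; origin: centre of the underside. Leave alone.

How it is judged:
On the way, in this order (a step that is already met when the one before it is completed fails the run):
1. the vent slide is pushed to shut (value of joint vent above 0.0225 m), for 0.1 s.
2. pumping has raised the pin half-way (over 22 mm) (value of joint vent above 0.0225 m and value of joint pin above 0.022 m), for 0.1 s.
3. the pin is fully out (value of joint vent above 0.0225 m and value of joint pin above 0.037 m), for 0.2 s.
At the end, for the whole second after the job is handed in: The pin is out by at least 37 mm of its 40 mm, the vent slide is beyond 22.5 of its 26 mm, the pump head is back up (within 3 mm), and every loose thing stands within 20 mm of where it was (all of step 3 and value of joint pump below 0.003 m and distance of each of dishes, dish, jar, vial, cup, reagent, slides from where it was at the start of the episode below 0.02 m); the robot touches nothing.
It fails at once if the pin is touched by the robot (over 0.5 N) (contact force between any of the fingers, the arm and pin above 0.5 N).
It fails at once if a loose thing is lifted, carried, pushed more than 20 mm or tipped over (distance of any of dishes, dish, jar, vial, cup, reagent, slides from where it was at the start of the episode above 0.02 m or angle between any of dishes, dish, jar, vial, cup, reagent, slides's own z axis and vertical above 0.4 rad).
It also fails if it takes over 58 s, if anything falls off the work surface, if the arm or the gripper's body presses on something with over 40 N, if the wrist force passes 120 N, or if a joint passes its speed limit or range.

## Robot

A 6-joint arm with a two-finger parallel gripper is mounted at the origin on the work surface. World frame = base frame: x ahead of the robot, y to its left, z up, the work surface at z = 0. Lengths are in m, angles in rad, forces in N, time in s.
With the tool pointing down it reaches from about 0.3 to 0.75 m from the base axis. Payload 8.5 kg.
Tool frame: the origin (TCP) lies on the centre line of the jaws, within the pads' length; the fingertips stand 17 mm ahead of it and the grasp point (between the pads) lies 2 mm behind it; z points along the fingers, y is the direction in which the jaws open and shut (so a half turn about z gives the same grasp; the last joint's range is limited). The gripper opens to 88 mm and grips with 3 to 60 N. Pads are 18 mm wide; open, the fingers measure 123 mm over their backs; the gripper's body (75 mm by 187 mm) begins 45 mm behind the grasp point.
Start: joints at [1.031, 0.381, 1.297, -0, 1.464, -0.215], TCP at [0.176, 0.521, 0.256] pointing down, gripper open.
Joint ranges: [-3.11, 3.11], [-0.89, 2.33], [0.22, 2.48], [-1.42, 4.56], [0.17, 2.85], [-2.88, 2.88]. Speed limits (rad/s): [2.39, 2.39, 3.14, 3.14, 3.14, 3.14].

## Interface

Orientations are given as a unit quaternion [w, x, y, z].
In Python, from rig import r gives the robot as it stands.
- The arm moves only by the shell command python3 -m jog 'ROWS' [OPENING] [FORCE]. ROWS is JSON, a list of rows, each a list of 2 entries, a list of its own where there are three numbers: the shift along the tool's x, y, z in mm, then the turn, a rotation vector about the tool's x, y, z in degrees. A call has 1 to 20 rows; each row shifts and turns the commanded pose from where the row before left it, along the tool's axes as they then stand; what a row does not reach is not made up. A row lasts 1/10 s, in which the tool goes at most 50 mm and 8.59 degrees, less where a joint would pass 70% of its speed; a pose out of reach is approached as far as the arm can. A call with a gripper value outside its range is refused whole. OPENING is the opening in per cent of the stroke, from 0 (shut) to 100 (fully open), set as the call begins (- or left out, the last holds). The fingers move at their own pace and stop on an object; FORCE is the grip in N (left out, the last holds). Time passes only in rows, so rows that do not move let the fingers close. It gives the time, the measured TCP pose, the force and the opening at its end, in the units of the state.
- r.sense(): the state, without advancing time (a new reading comes with each control period).
- r.snapshot(name): name is "side" or "top" or "wrist"; returns the picture (384x512x3 uint8, blue, green, red); there is no depth.
- r.calibration(name): a dict with "intrinsics" (3x3 intrinsics, pixels), "rvec" (rotation vector, rad) and "tvec" (3), from world to camera coordinates, as OpenCV has them. Camera axes: x right, y down, z forward; pixel columns grow to the right and rows downward; lengths in m; the calibration is good to about 2 mm. A picture is of the moment at which its call begins: read the wrist's pose just before it. calibration takes no time and is no camera call; for the wrist camera it gives the pose at the moment of the call.
- r.finish_job(): hands the job in, once; it reports no verdict.
The state is a dict: "t": time; "q": joint angles; "joint_vel": joint speeds; "joint_torque": joint torques, N m; "ee_pos": TCP position; "ee_rot": TCP orientation; "force": force on the tool from outside, world axes, zero at the start; "moment": the same for the moment, N m; "finger_gap": finger opening in m.
Only numpy, scipy, OpenCV 4.12 (cv2) and the standard library are available. Lean on these libraries where they do the work, as an engineer would, in place of code of your own. Each camera call takes 0.05 s, during which the arm holds its last target.

## Working session

There is one attempt and no reset: what is moved stays moved. The work goes in short steps, Python scripts to look and compute and a shell command to move; the robot and the scene stay as the last step left them, time stands still between calls to the robot, and variables do not carry over. Pictures are saved under pics/ and viewed, and the job is handed in when it is done.

```bash
ls; mkdir -p pics; python3 - <<'E'
from rig import r
import cv2
s=r.sense();print({k:s[k] for k in('t','ee_pos','ee_rot','force','finger_gap')})
for n in("side","top"):
    cv2.imwrite(f"pics/{n}0.png",r.snapshot(n))
E
```

```text
pics
{'t': 0.0, 'ee_pos': array([0.17537778, 0.52102108, 0.25515102]), 'ee_rot': array([-2.46186610e-04,  1.61680612e-01,  9.86842876e-01, -6.76051120e-04]), 'force': array([ 1.27803116, -0.37340264, -0.41349273]), 'finger_gap': 0.0882305885206379}
```

View pics/side0.png

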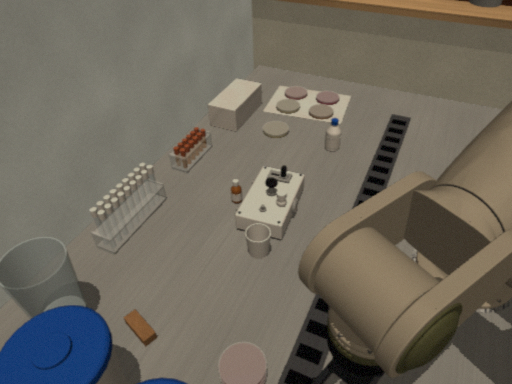

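View pics/top0.png

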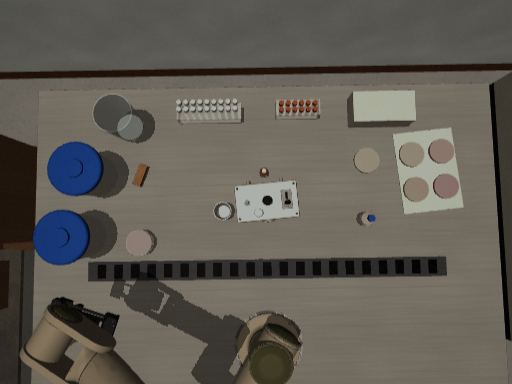

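```bash
cat > h.py <<'E'
import numpy as np,cv2
from rig import r
from scipy.spatial.transform import Rotation as R
def cal(n):
    c=r.calibration(n);K=np.array(c["intrinsics"]);M=cv2.Rodrigues(np.array(c["rvec"],float))[0];t=np.array(c["tvec"],float).ravel();return K,M,t
def ray(c,uv):
    K,M,t=c;d=M.T@np.linalg.inv(K)@np.array([uv[0],uv[1],1.]);return -M.T@t,d
def plane(c,uv,z):
    o,d=ray(c,uv);return o+d*(z-o[2])/d[2]
def proj(c,p):
    K,M,t=c;q=K@(M@np.array(p)+t);return q[:2]/q[2]
E
python3 - <<'E'
from h import *
c=cal("top");print(-c[1].T@c[2])
for n,uv,z in(("pump",(267.5,200.5),.104),("c1",(235,186),.06),("c2",(237,222),.06),("c3",(299,217),.06),("c4",(296,180),.06),("knob",(285,202),.1),("cup",(223,211),.07),("vial",(264,171),.075)):
    print(n,plane(c,uv,z).round(3))
im=cv2.imread("pics/top0.png");cv2.imwrite("pics/topz.png",cv2.resize(im[150:240,200:320],None,fx=6,fy=6,interpolation=cv2.INTER_CUBIC))
c=cal("wrist");s=r.sense();m=R.from_quat(np.roll(s["ee_rot"],-1)).as_matrix();print(m.round(3));print("cam in tool",m.T@(-c[1].T@c[2]-s["ee_pos"]),(m.T@c[1].T).round(3));print(c[0])
E
```

```text
[0.42356661 0.04790358 1.40673017]
pump [ 0.509 -0.004  0.104]
c1 [0.565 0.108 0.06 ]
c2 [0.438 0.102 0.06 ]
c3 [ 0.452 -0.116  0.06 ]
c4 [ 0.583 -0.108  0.06 ]
knob [ 0.503 -0.064  0.1  ]
cup [0.477 0.15  0.07 ]
vial [0.615 0.005 0.075]
[[-0.948  0.319 -0.001]
 [ 0.319  0.948 -0.001]
 [ 0.    -0.001 -1.   ]]
cam in tool [ 0.08210125  0.00110693 -0.1296949 ] [[-0.    -0.948 -0.317]
 [ 1.    -0.    -0.   ]
 [ 0.    -0.317  0.948]]
[[283.55185253   0.         255.54876811]
 [  0.         283.55185253 189.65264058]
 [  0.           0.           1.        ]]
```

View pics/topz.png

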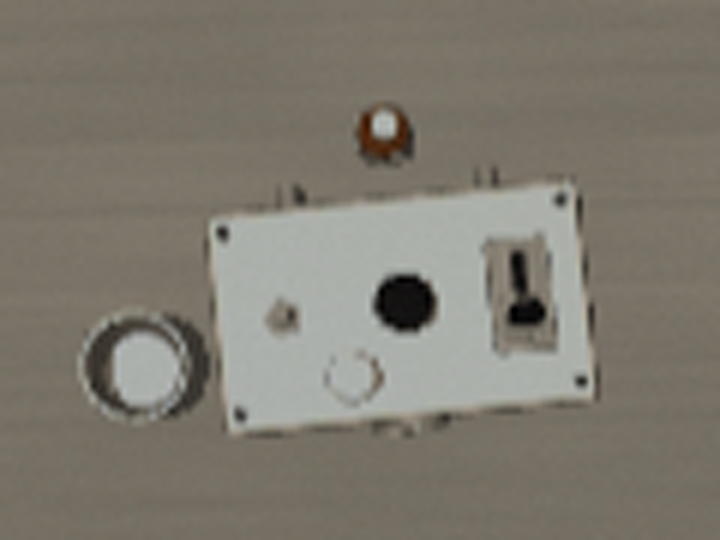

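```bash
python3 -m jog '[[[-24,-21,0],[0,0,0]],[[-24,-21,0],[0,0,0]],[[-24,-21,0],[0,0,0]],[[-24,-21,0],[0,0,0]],[[-24,-21,0],[0,0,0]],[[-24,-21,0],[0,0,0]],[[-24,-21,0],[0,0,0]],[[-24,-21,0],[0,0,0]],[[-24,-21,0],[0,0,0]],[[-24,-21,0],[0,0,0]],[[-24,-21,0],[0,0,0]],[[-24,-21,0],[0,0,0]],[[-24,-21,0],[0,0,0]],[[-24,-21,0],[0,0,0]],[[-24,-21,0],[0,0,0]],[[-24,-21,0],[0,0,0]],[[-24,-21,0],[0,0,0]],[[-24,-21,0],[0,0,0]],[[-24,-21,0],[0,0,0]],[[-24,-21,0],[0,0,0]]]' 0 40
python3 -m jog '[[[0,0,0],[0,0,-7.5]],[[0,0,0],[0,0,-7.5]],[[0,0,0],[0,0,-7.5]],[[0,0,0],[0,0,0]],[[0,0,0],[0,0,0]]]'
python3 - <<'E'
from h import *
s=r.sense();print(s["ee_pos"],R.from_quat(np.roll(s["ee_rot"],-1)).as_matrix().round(3))
c=cal("wrist");np.savez("w1.npz",K=c[0],M=c[1],t=c[2])
cv2.imwrite("pics/w1.png",r.snapshot("wrist"))
E
```

```text
t: 2.1
ee_pos: [0.4967, -0.0312, 0.2555]
ee_rot: [-0.0, 0.162, 0.987, 0.0]
force: [-0.0, -0.2, 0.9]
finger_gap: 0.0004
t: 2.6
ee_pos: [0.4963, -0.03, 0.2556]
ee_rot: [-0.0, -0.032, 0.999, 0.0]
force: [-0.6, 0.2, -1.0]
finger_gap: 0.0006
[ 0.49628975 -0.02995593  0.25556894] [[-0.998 -0.064 -0.   ]
 [-0.064  0.998  0.   ]
 [ 0.     0.    -1.   ]]
```

View pics/w1.png

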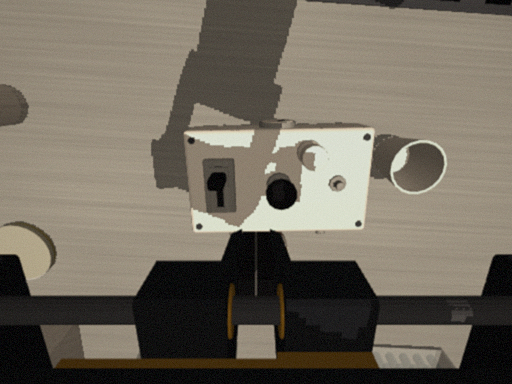

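```bash
python3 - <<'E'
import cv2
im=cv2.imread("pics/w1.png");cv2.imwrite("pics/w1z.png",cv2.resize(im[110:245,175:385],None,fx=3.8,fy=3.8,interpolation=cv2.INTER_CUBIC))
E
```

```text
(no output)
```

View pics/w1z.png

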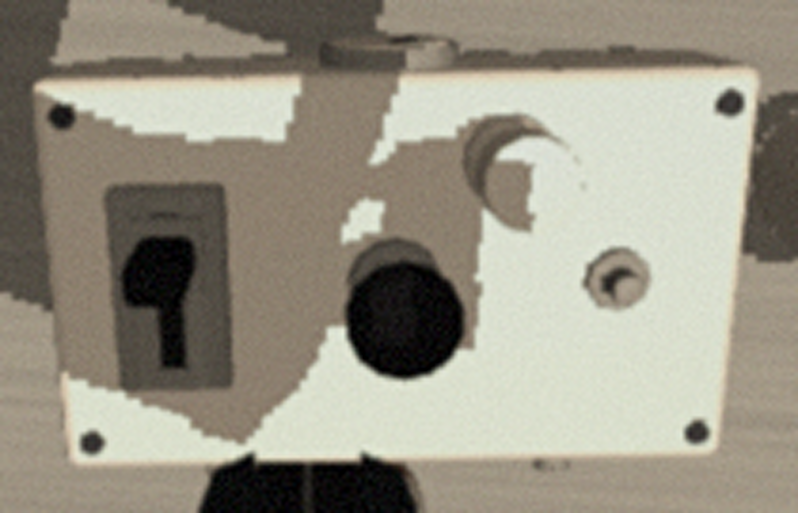

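```bash
python3 - <<'E'
from h import *
f=np.load("w1.npz");c=(f["K"],f["M"],f["t"])
g=lambda u,v,z:plane(c,(u/3.8+175-.4,v/3.8+110-.4),z)
for n,u,v,z in(("TL",38,85,.06),("TR",757,72,.06),("BR",713,455,.06),("BL",72,460,.06),("t1",105,186,.068),("t2",222,184,.068),("t3",233,385,.068),("t4",122,388,.068),("pump",405,320,.104),("bush",617,279,.064),("jar",528,190,.102),("kn1",122,290,.102),("kn2",145,238,.102),("kn3",193,238,.102)):
    print(n,g(u,v,z).round(4))
C=np.mean([g(*a,.06) for a in((38,85),(757,72),(713,455),(72,460))],0);print(C)
# predictions
from math import *
P=g(405,320,.104)
for yaw in(.04,.06,.08,.1):
  M=np.array([[cos(yaw),-sin(yaw)],[sin(yaw),cos(yaw)]])
  for b in((-.013,-.07,.102),(0,-.07,.068),(0,.07,.064)):
    p=np.r_[P[:2]+M@np.array(b[:2]),b[2]];uv=proj(c,p);print(yaw,b,p.round(3),((uv+.4-[175,110])*3.8).round())
E
```

```text
TL [ 0.4596 -0.1121  0.06  ]
TR [0.4421 0.101  0.06  ]
BR [0.5675 0.111  0.06  ]
BL [ 0.5831 -0.1026  0.06  ]
t1 [ 0.4872 -0.0906  0.068 ]
t2 [ 0.4843 -0.0557  0.068 ]
t3 [ 0.5491 -0.0496  0.068 ]
t4 [ 0.5524 -0.0849  0.068 ]
pump [ 0.5114 -0.0012  0.104 ]
bush [0.5074 0.0682 0.064 ]
jar [0.4732 0.0284 0.102 ]
kn1 [ 0.5084 -0.0798  0.102 ]
kn2 [ 0.4931 -0.0737  0.102 ]
kn3 [ 0.4923 -0.0607  0.102 ]
[ 0.5130568 -0.0006523  0.06     ]
0.04 (-0.013, -0.07, 0.102) [ 0.501 -0.072  0.102] [152. 267.]
0.04 (0, -0.07, 0.068) [ 0.514 -0.071  0.068] [168. 276.]
0.04 (0, 0.07, 0.064) [0.509 0.069 0.064] [618. 283.]
0.06 (-0.013, -0.07, 0.102) [ 0.503 -0.072  0.102] [151. 272.]
0.06 (0, -0.07, 0.068) [ 0.516 -0.071  0.068] [168. 280.]
0.06 (0, 0.07, 0.064) [0.507 0.069 0.064] [618. 279.]
0.08 (-0.013, -0.07, 0.102) [ 0.504 -0.072  0.102] [150. 277.]
0.08 (0, -0.07, 0.068) [ 0.517 -0.071  0.068] [168. 285.]
0.08 (0, 0.07, 0.064) [0.506 0.069 0.064] [619. 274.]
0.1 (-0.013, -0.07, 0.102) [ 0.505 -0.072  0.102] [150. 282.]
0.1 (0, -0.07, 0.068) [ 0.518 -0.071  0.068] [168. 289.]
0.1 (0, 0.07, 0.064) [0.504 0.068 0.064] [619. 270.]
```

```bash
python3 -m jog '[[[0,0,0],[0,0,-0.8]],[[24,0,20],[0,0,0]],[[0,-21,20],[0,0,0]],[[0,-21,20],[0,0,0]],[[0,0,20],[0,0,0]],[[0,0,10],[0,0,0]],[[0,0,0],[0,0,0]],[[0,0,0],[0,0,0]]]'
python3 - <<'E'
from h import *
s=r.sense();P=s["ee_pos"];m=R.from_quat(np.roll(s["ee_rot"],-1)).as_matrix()
y=.078;M=np.array([[np.cos(y),-np.sin(y)],[np.sin(y),np.cos(y)]]);print(P,(M.T@(P[:2]-[.512,-.001])).round(4),m[:2,:2].round(3))
c=cal("wrist");np.savez("w2.npz",K=c[0],M=c[1],t=c[2])
im=r.snapshot("wrist");cv2.imwrite("pics/w2.png",im)
E
```

```text
t: 3.45
ee_pos: [0.4762, -0.0736, 0.1664]
ee_rot: [0.0, -0.041, 0.999, -0.0]
force: [0.5, -1.1, 0.3]
finger_gap: 0.0007
[ 0.47619914 -0.07358017  0.16640644] [-0.0413 -0.0696] [[-0.997 -0.082]
 [-0.082  0.997]]
```

View pics/w2.png

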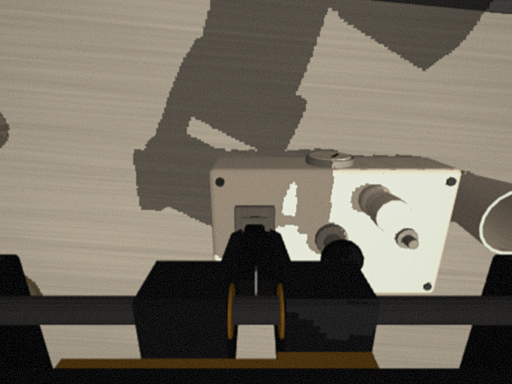

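```bash
python3 -m jog '[[[0,0,22],[0,0,0]],[[0,0,22],[0,0,0]],[[0,0,20],[0,0,0]],[[0,0,3],[0,0,0]],[[0,0,0],[0,0,0]],[[0,0,0],[0,0,0]]]'
python3 -m jog '[[[-5,0,0],[0,0,0]],[[-5,0,0],[0,0,0]],[[-4,0,0],[0,0,0]],[[-4,0,0],[0,0,0]],[[0,0,0],[0,0,0]]]'
```

```text
t: 4.1
ee_pos: [0.4765, -0.0739, 0.0999]
ee_rot: [0.001, -0.041, 0.999, -0.0]
force: [0.2, -0.3, 0.4]
finger_gap: 0.0008
t: 4.6
ee_pos: [0.4943, -0.0723, 0.0988]
ee_rot: [0.0, -0.041, 0.999, -0.0]
force: [-0.1, -0.1, -0.1]
finger_gap: 0.001
```

```bash
python3 -m jog '[[[-3,0,0],[0,0,0]],[[-3,0,0],[0,0,0]]]'
python3 -m jog '[[[-3,0,0],[0,0,0]],[[-3,0,0],[0,0,0]]]'
python3 -m jog '[[[-3,0,0],[0,0,0]],[[-2,0,0],[0,0,0]]]'
python3 -m jog '[[[-2,0,0],[0,0,0]],[[0,0,0],[0,0,0]]]'
```

```text
t: 4.8
ee_pos: [0.4997, -0.0718, 0.0987]
ee_rot: [-0.0, -0.041, 0.999, 0.0]
force: [-2.0, -0.6, 1.6]
finger_gap: 0.0003
t: 5.0
ee_pos: [0.5059, -0.0713, 0.0987]
ee_rot: [-0.0, -0.041, 0.999, 0.0]
force: [-2.6, -0.2, 1.2]
finger_gap: 0.0004
t: 5.2
ee_pos: [0.5109, -0.0709, 0.0987]
ee_rot: [-0.0, -0.041, 0.999, 0.0]
force: [-3.1, -0.6, 0.7]
finger_gap: 0.0003
t: 5.4
ee_pos: [0.513, -0.0707, 0.0987]
ee_rot: [0.0, -0.041, 0.999, 0.0]
force: [-1.3, 0.5, 0.3]
finger_gap: 0.0003
```

```bash
python3 -m jog '[[[-2,0,0],[0,0,0]],[[0,0,0],[0,0,0]]]'
python3 -m jog '[[[-2,0,0],[0,0,0]],[[0,0,0],[0,0,0]]]'
python3 -m jog '[[[-2,0,0],[0,0,0]],[[0,0,0],[0,0,0]]]'
```

```text
t: 5.6
ee_pos: [0.5142, -0.0706, 0.0987]
ee_rot: [-0.001, -0.041, 0.999, 0.0]
force: [-6.1, 0.1, 2.0]
finger_gap: 0.0008
t: 5.8
ee_pos: [0.5146, -0.0705, 0.0986]
ee_rot: [-0.003, -0.041, 0.999, 0.0]
force: [-14.3, -3.3, 7.7]
finger_gap: 0.0004
t: 6.0
ee_pos: [0.5149, -0.0704, 0.0985]
ee_rot: [-0.005, -0.041, 0.999, 0.0]
force: [-22.6, -4.3, 13.5]
finger_gap: 0.0005
```

```bash
python3 -m jog '[[[8,0,0],[0,0,0]],[[10,0,0],[0,0,0]],[[0,0,-30],[0,0,0]],[[0,0,-30],[0,0,0]],[[0,25,-30],[0,0,0]],[[0,25,-30],[0,0,0]],[[0,0,-30],[0,0,0]],[[0,0,0],[0,0,0]],[[0,0,0],[0,0,0]]]'
python3 - <<'E'
from h import *
s=r.sense();print(s["ee_pos"])
c=cal("wrist");np.savez("w3.npz",K=c[0],M=c[1],t=c[2])
im=r.snapshot("wrist");cv2.imwrite("pics/w3.png",cv2.resize(im[100:260,150:400],None,fx=3.2,fy=3.2,interpolation=cv2.INTER_CUBIC))
E
```

```text
t: 6.9
ee_pos: [0.4967, -0.022, 0.2487]
ee_rot: [0.001, -0.041, 0.999, -0.0]
force: [-0.2, -0.1, -0.6]
finger_gap: 0.0006
[ 0.49672079 -0.02196351  0.24869838]
```

View pics/w3.png

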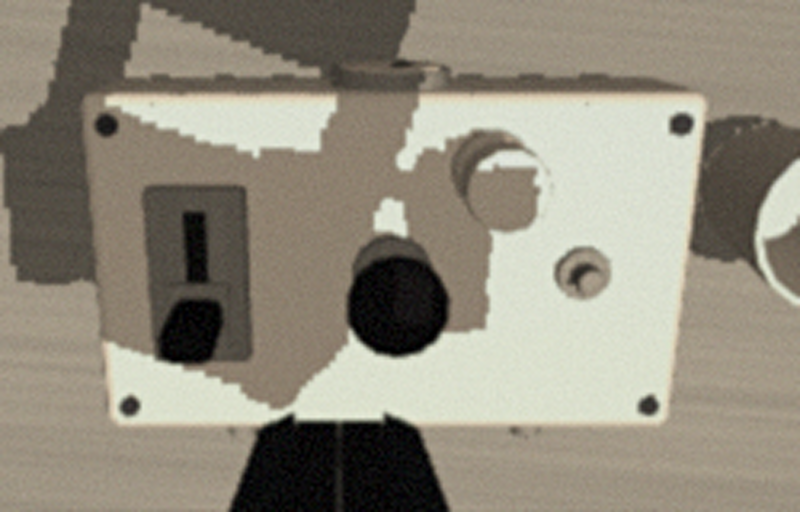

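```bash
python3 - <<'E'
from h import *
f=np.load("w3.npz");c=(f["K"],f["M"],f["t"])
g=lambda u,v,z:plane(c,(u/3.2+150-.4,v/3.2+100-.4),z)
print("pump",g(398,306,.104),"jar",g(510,190,.102),"pin",g(588,279,.07))
E
python3 -m jog '[[[-9,10,20],[0,0,0]],[[-8,10,30],[0,0,0]],[[0,0,30],[0,0,0]],[[0,0,25],[0,0,0]],[[0,0,14],[0,0,0]],[[0,0,0],[0,0,0]],[[0,0,0],[0,0,0]]]'
```

```text
pump [ 0.51138515 -0.0011319   0.104     ] jar [0.47125224 0.0297499  0.102     ] pin [0.50757487 0.06877348 0.07      ]
t: 7.65
ee_pos: [0.5119, -0.0008, 0.1294]
ee_rot: [-0.001, -0.041, 0.999, 0.0]
force: [0.2, 0.3, -0.6]
finger_gap: 0.0008
```

```bash
python3 -m jog '[[[0,0,6],[0,0,0]],[[0,0,5],[0,0,0]],[[0,0,5],[0,0,0]],[[0,0,4],[0,0,0]],[[0,0,0],[0,0,0]]]'
python3 -m jog '[[[0,0,3],[0,0,0]],[[0,0,0],[0,0,0]]]'
python3 -m jog '[[[0,0,2],[0,0,0]],[[0,0,0],[0,0,0]]]'
```

```text
t: 8.15
ee_pos: [0.5124, -0.0008, 0.1104]
ee_rot: [0.001, -0.041, 0.999, -0.0]
force: [-1.8, 0.1, 9.0]
finger_gap: 0.0002
t: 8.35
ee_pos: [0.5124, -0.0008, 0.1077]
ee_rot: [0.001, -0.041, 0.999, -0.0]
force: [-1.5, -1.1, 9.7]
finger_gap: 0.0004
t: 8.55
ee_pos: [0.5126, -0.0008, 0.1073]
ee_rot: [0.002, -0.041, 0.999, -0.001]
force: [-6.4, 0.7, 26.3]
finger_gap: 0.0007
```

```bash
python3 -m jog '[[[0,0,-8],[0,0,0]],[[0,0,-8],[0,0,0]],[[0,0,-9],[0,0,0]],[[0,0,0],[0,0,0]],[[0,0,0],[0,0,0]],[[0,0,0],[0,0,0]],[[0,0,0],[0,0,0]],[[0,0,0],[0,0,0]]]'
python3 - <<'E'
from h import *
cv2.imwrite("pics/s1.png",cv2.resize(r.snapshot("side")[150:260,210:330],None,fx=5,fy=5,interpolation=cv2.INTER_CUBIC))
cv2.imwrite("pics/w4.png",r.snapshot("wrist"))
E
```

```text
t: 9.35
ee_pos: [0.5119, -0.0006, 0.1295]
ee_rot: [-0.0, -0.041, 0.999, 0.0]
force: [0.2, 0.7, 0.3]
finger_gap: 0.0002
```

View pics/s1.png

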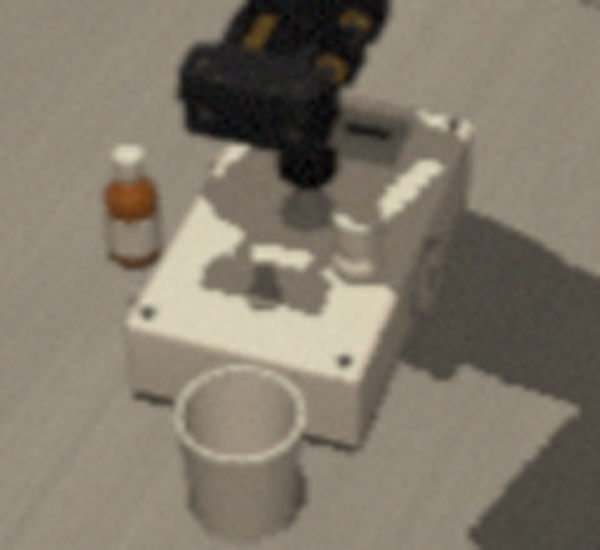

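View pics/w4.png

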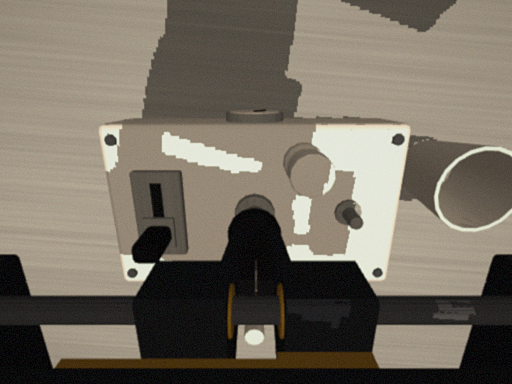

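```bash
for i in 1; do python3 -m jog '[[[0,0,8],[0,0,0]],[[0,0,8],[0,0,0]],[[0,0,9],[0,0,0]],[[0,0,0],[0,0,0]],[[0,0,0],[0,0,0]]]'
python3 -m jog '[[[0,0,-8],[0,0,0]],[[0,0,-8],[0,0,0]],[[0,0,-9],[0,0,0]],[[0,0,0],[0,0,0]],[[0,0,0],[0,0,0]],[[0,0,0],[0,0,0]],[[0,0,0],[0,0,0]],[[0,0,0],[0,0,0]]]'
python3 -m jog '[[[0,0,8],[0,0,0]],[[0,0,8],[0,0,0]],[[0,0,9],[0,0,0]],[[0,0,0],[0,0,0]],[[0,0,0],[0,0,0]]]'
python3 -m jog '[[[0,0,-8],[0,0,0]],[[0,0,-8],[0,0,0]],[[0,0,-9],[0,0,0]],[[0,0,0],[0,0,0]],[[0,0,0],[0,0,0]],[[0,0,0],[0,0,0]],[[0,0,0],[0,0,0]],[[0,0,0],[0,0,0]]]'
done
python3 - <<'E'
from h import *
cv2.imwrite("pics/s2.png",cv2.resize(r.snapshot("side")[150:260,210:330],None,fx=5,fy=5,interpolation=cv2.INTER_CUBIC))
c=cal("wrist")
for p in(0,.02,.03,.037,.04): 
    print(p,[proj(c,(.5071,.0692,.068+p)).round(1)])
im=r.snapshot("wrist");cv2.imwrite("pics/w5.png",cv2.resize(im[110:270,300:420],None,fx=3.7,fy=3.7,interpolation=cv2.INTER_CUBIC))
E
```

```text
t: 9.95
ee_pos: [0.5126, -0.0007, 0.1073]
ee_rot: [0.002, -0.041, 0.999, -0.001]
force: [-8.2, 0.2, 31.6]
finger_gap: 0.0003
t: 10.75
ee_pos: [0.5119, -0.0006, 0.1294]
ee_rot: [-0.0, -0.041, 0.999, 0.0]
force: [-0.2, -0.4, 0.3]
finger_gap: 0.0003
t: 11.25
ee_pos: [0.5126, -0.0007, 0.1073]
ee_rot: [0.002, -0.041, 0.999, -0.001]
force: [-8.4, 0.7, 31.5]
finger_gap: 0.0003
t: 12.05
ee_pos: [0.5119, -0.0006, 0.1294]
ee_rot: [-0.0, -0.041, 0.999, 0.0]
force: [0.5, -0.3, -0.4]
finger_gap: 0.0001
0 [array([350.2, 213.8])]
0.02 [array([359.7, 225.8])]
0.03 [array([365.2, 232.7])]
0.037 [array([369.4, 238. ])]
0.04 [array([371.3, 240.4])]
```

View pics/s2.png

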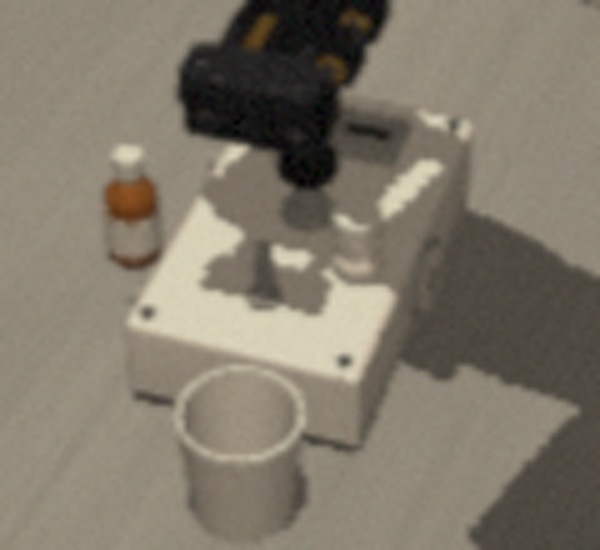

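View pics/w5.png

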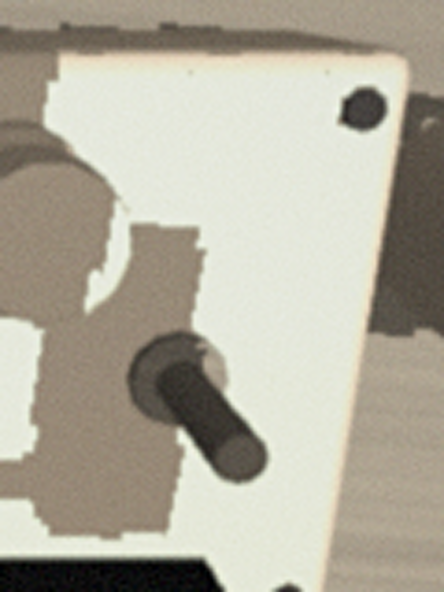

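```bash
python3 -m jog '[[[0,0,8],[0,0,0]],[[0,0,8],[0,0,0]],[[0,0,9],[0,0,0]],[[0,0,0],[0,0,0]],[[0,0,0],[0,0,0]]]'
python3 -m jog '[[[0,0,-8],[0,0,0]],[[0,0,-8],[0,0,0]],[[0,0,-9],[0,0,0]],[[0,0,0],[0,0,0]],[[0,0,0],[0,0,0]],[[0,0,0],[0,0,0]],[[0,0,0],[0,0,0]],[[0,0,0],[0,0,0]]]'
python3 -m jog '[[[0,0,8],[0,0,0]],[[0,0,8],[0,0,0]],[[0,0,9],[0,0,0]],[[0,0,0],[0,0,0]],[[0,0,0],[0,0,0]]]'
python3 -m jog '[[[0,0,-8],[0,0,0]],[[0,0,-8],[0,0,0]],[[0,0,-9],[0,0,0]],[[0,0,0],[0,0,0]],[[0,0,0],[0,0,0]],[[0,0,0],[0,0,0]],[[0,0,0],[0,0,0]],[[0,0,0],[0,0,0]]]'
python3 - <<'E'
from h import *
im=r.snapshot("wrist");cv2.imwrite("pics/w6.png",cv2.resize(im[110:270,300:420],None,fx=3.7,fy=3.7,interpolation=cv2.INTER_CUBIC))
E
```

```text
t: 12.65
ee_pos: [0.5126, -0.0007, 0.1073]
ee_rot: [0.002, -0.041, 0.999, -0.001]
force: [-7.1, 0.6, 31.6]
finger_gap: 0.0005
t: 13.45
ee_pos: [0.5119, -0.0006, 0.1294]
ee_rot: [-0.0, -0.041, 0.999, 0.0]
force: [-0.3, -0.4, -1.1]
finger_gap: 0.0004
t: 13.95
ee_pos: [0.5126, -0.0007, 0.1073]
ee_rot: [0.002, -0.041, 0.999, -0.001]
force: [-8.1, 0.7, 31.9]
finger_gap: 0.0006
t: 14.75
ee_pos: [0.5119, -0.0006, 0.1294]
ee_rot: [-0.0, -0.041, 0.999, 0.0]
force: [-0.6, -0.4, -0.4]
finger_gap: 0.0007
```

View pics/w6.png

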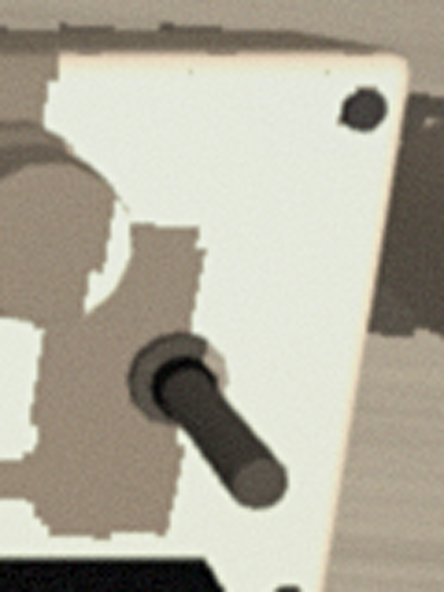

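The ring shows at the pin's base, and the tip at about (370, 240) matches 38–40 mm out. I'll do one more stroke to confirm the pin has stopped rising, then retract.

```bash
python3 -m jog '[[[0,0,8],[0,0,0]],[[0,0,8],[0,0,0]],[[0,0,9],[0,0,0]],[[0,0,0],[0,0,0]],[[0,0,0],[0,0,0]]]'
python3 -m jog '[[[0,0,-8],[0,0,0]],[[0,0,-8],[0,0,0]],[[0,0,-9],[0,0,0]],[[0,0,0],[0,0,0]],[[0,0,0],[0,0,0]],[[0,0,0],[0,0,0]],[[0,0,0],[0,0,0]],[[0,0,0],[0,0,0]]]'
python3 - <<'E'
from h import *
im=r.snapshot("wrist");cv2.imwrite("pics/w7.png",cv2.resize(im[110:270,300:420],None,fx=3.7,fy=3.7,interpolation=cv2.INTER_CUBIC))
E
python3 -m jog '[[[0,0,-30],[0,0,0]],[[0,0,-30],[0,0,0]],[[5,-10,-30],[0,0,0]],[[10,-10,-30],[0,0,0]],[[0,0,0],[0,0,0]],[[0,0,0],[0,0,0]],[[0,0,0],[0,0,0]]]'
python3 - <<'E'
from h import *
im=r.snapshot("wrist");cv2.imwrite("pics/w8.png",im);cv2.imwrite("pics/top1.png",r.snapshot("top"))
a=cv2.imread("pics/top0.png");b=cv2.imread("pics/top1.png");cv2.imwrite("pics/tt.png",np.vstack([cv2.resize(x[145:245,190:390],None,fx=2.9,fy=2.9) for x in(a,b)]))
E
```

```text
t: 15.3
ee_pos: [0.5126, -0.0007, 0.1073]
ee_rot: [0.002, -0.041, 0.999, -0.001]
force: [-7.5, 1.0, 32.6]
finger_gap: 0.0004
t: 16.1
ee_pos: [0.5119, -0.0006, 0.1294]
ee_rot: [-0.0, -0.041, 0.999, 0.0]
force: [0.2, -0.4, 0.1]
finger_gap: 0.0009
t: 16.85
ee_pos: [0.4984, -0.0215, 0.2486]
ee_rot: [-0.001, -0.041, 0.999, 0.0]
force: [0.4, -0.6, 0.6]
finger_gap: 0.0002
```

View pics/w7.png

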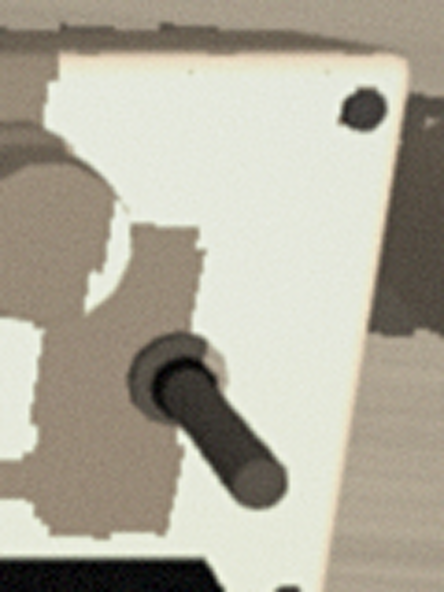

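View pics/w8.png

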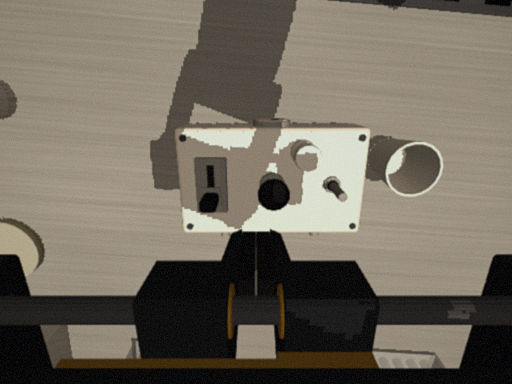

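View pics/tt.png

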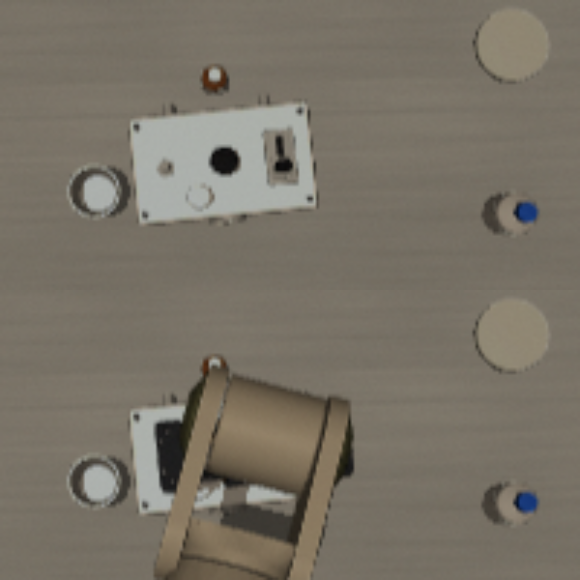

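The extra stroke left the pin tip where it was, so the pin is fully out. The vent knob is at the far end of its track at (209, 201), the pump head is up at (274, 193), and nothing has shifted. I'm handing in.

```bash
python3 - <<'E'
from rig import r
print(r.finish_job(), r.sense()["t"])
E
```

```text
the job is handed in; nothing more can be done
the job is handed in; nothing more can be done
```

The job is handed in, and my last checks showed everything as the task asks; the interface gave no verdict. It took about 17 s of the 58 s.

- **Vent:** I pushed the slide knob with the closed fingertips until it met its hard stop, about 23 N at the tool. The last wrist picture shows it still at the far end.
- **Pump:** I made six full strokes, each pressed to the bottom stop (26–33 N) and let all the way back up. The head is up and the gripper is well clear above it.
- **Pin:** The black ring came into sight after the fifth stroke. Its tip projected to 38–40 mm out, and the sixth stroke moved it no further.
- **Loose things:** The jar, cup, bottles and dish in view showed no visible movement. I did not check the dish stack and the carton again in the last picture, but the arm stayed well above everything on its way in and did not go near them after that.

No check failed or disagreed.

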